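# Lever open the snapped-down seed box

## Robot

A 7-joint arm with a two-finger parallel gripper is mounted at the origin on the work surface. World frame = base frame: x ahead of the robot, y to its left, z up, the work surface at z = 0. Lengths are in mm, angles in rad, forces in N, time in s.
With the tool pointing down it reaches from about 350 to 775 mm from the base axis. Payload 3.1 kg.
Tool frame: the origin (TCP) lies at the very end of the fingers, on their centre line; the grasp point (between the pads) lies 19 mm behind it (r.grasp_offset is the distance from the TCP to the grasp point, in mm); z points along the fingers, y is the line along which they close (so a half turn about z gives the same grasp; the last joint's range is limited). The gripper opens to 85 mm and grips with 20 to 120 N. Pads are 22 mm wide; open, the fingers measure 114 mm over their backs; the gripper's body (76 mm by 85 mm) begins 54 mm behind the grasp point. The pads swing forward as they close: fully open they stand 13 mm farther back than shut.
Start: joints at [1.282, 0.311, 0.014, 1.512, -0.004, 1.319, -0.027], TCP at [134.399, -533.343, 231.304] pointing down, gripper open.
Joint ranges: [-2.7, 2.7], [-0.3, 1.91], [-1.27, 1.3], [0.12, 2.57], [-1.44, 4.58], [0.2, 2.03], [-3.05, 3.05]. Speed limits (rad/s): [2.79, 2.79, 3.14, 3.14, 3.14, 3.14, 3.14].

## Interface

Orientations are given as a unit quaternion [w, x, y, z].
In Python, from workcell import r, eyes, finish_job, boxes_of, landmark_of gives the robot as it stands. The module is installed in compiled form; this text tells all that it offers.
- The arm moves only by the shell command python3 -m creep 'ROWS' [OPENING]. ROWS is JSON, a list of rows, each a list of 6 numbers: the shift along the world's x, y, z in cm, then the turn, a rotation vector about the world's x, y, z in degrees. A call has 1 to 12 rows; each row shifts and turns the commanded pose from where the row before left it; what a row does not reach is not made up. A row lasts 1/12 s, in which the tool goes at most 41.7 mm and 7.16 degrees, less where a joint would pass 70% of its speed; a pose out of reach is approached as far as the arm can. A call with a gripper value outside its range is refused whole. OPENING is the closure, from -1 (fully open) to 1 (shut), so that 0 is half open, set as the call begins (- or left out, the last holds). The fingers move at their own pace and stop on an object; the grip force is fixed at half the most. Time passes only in rows, so rows that do not move let the fingers close. It gives the time, the measured TCP pose, the force, the opening and the grip force at its end, in the units of the state.
- r.get_state(): the state, without advancing time (a new reading comes with each control period).
- eyes.read_camera(name): name is "side" or "top"; returns a dict with "img" (420x560x3 uint8, blue, green, red), "fx", "fy", "cx", "cy" (pixels), "rvec" (rotation vector, rad) and "tvec" (3), from world to camera coordinates, as OpenCV has them. Camera axes: x right, y down, z forward; pixel columns grow to the right and rows downward; lengths in mm; the calibration is good to about 2 mm. A picture is of the moment at which its call begins. There is no depth.
- finish_job(): hands the job in; it is judged then, once.
Trained networks look in a picture, given as the dict that the camera call returned (one of the last four; its "shot" number tells which), for a name from the list of things; names that differ only in an ending like _2 or _b are one class to them, and where a whole thing is asked for, a point or a joint stands for the part that bears it (a point fixed in the world has none). Each returns a list of dicts, best first, with "conf" (0 to 1); they miss things now and then, are a little off and sometimes report something else, mostly with a low value. They report only what shows in the picture. A call takes as long as a camera call. They do not tell look-alikes from the thing itself.
- boxes_of(picture, name): "at" ([column, row] as shares, 0 to 1, of the picture: columns of its width, rows of its height, amid what is visible of it).
- landmark_of(picture, name): "at" ([column, row] as shares, 0 to 1, of the picture: columns of its width, rows of its height: a listed point, or the origin of a listed thing).
The state is a dict: "t": time; "joints": joint angles; "qvel": joint speeds; "joint_torque": joint torques, N m; "position": TCP position; "orientation": TCP orientation; "contact_force": force on the tool from outside, world axes, zero at the start; "moment": the same for the moment, N m; "width": finger opening in mm; "grip_force": force on a finger pad.
Only numpy, scipy, OpenCV 4.12 (cv2) and the standard library are available. Lean on these libraries where they do the work, as an engineer would, in place of code of your own. Each camera call takes 0.05 s, during which the arm holds its last target. There are 200 camera calls.

## Task

The lid of the grey seed box is snapped down too tight for fingers: pick up the putty knife, work its blade into the slot under the lid's front edge and lever the lid up off its catches, keeping your fingers off the lid until it has come free. Then push the lid right back past upright so that it stands open by itself, and lay the putty knife flat on the bench again. Leave the pot, saucer, sprayer, scoop and dibber where they are.

Things in the scene. Friction and masses are not known exactly. Their poses are not given: they have to be found in the camera images.
- seed_box: Grey plastic flip-top seed box, screwed down: it does not move. 120 mm front to back (its x; front face at x = -60, hinge at the back), 170 mm wide (y; a 16 mm screw lug at each end), base 105 mm high with 4 mm walls; flat 6 mm lid flush on top, 105 to 111 mm up. Origin: centre of its underside; z up. Inside, it is empty above 60 mm.
- slot (a point): Pry slot, 54 mm wide and 8 mm high, cut right through the top of the front wall, in the middle of its width, so that the flat underside of the lid is the slot's roof. This point is the middle of the slot's lower edge on the outer front face, 97 mm above the bench; the axes are the box's: the blade goes in level along +x.
- hinge (a point): Middle of the lid's hinge line, at the back of the box, 105 mm above the bench (level with the lid's underside) and 124 mm behind the front face; the axes are the box's, and the hinge line runs along y.
- lid (a joint): Lid angle in rad: 0 shut, 1.571 upright, 1.92 leaning back on its stop. Two snap catches inside the front wall hold it down until it has risen by 0.05 rad (6 mm at the front edge): some 5 to 6 N upward at the front edge frees it. Beyond that the stiff hinge turns with 1 to 2 N at the edge and the lid (about 0.1 kg) stays where it is left.
- lid_lip (a point): Middle of the front lower edge of the lid, 124 mm from the hinge line; it moves with the lid, and so do its axes (z out of the lid's top face, x towards the hinge).
- putty_knife: Putty knife, 0.1 kg, lying flat and loose. Dark wooden handle with flat sides, 100 mm long, 24 wide, 18 thick, then a 10 mm steel bolster, then a stiff flat steel blade 82 mm long, 2 thick, flaring from 16 to 30 wide. Origin: centre of the handle's underside; x points along the blade, z up. The blade's mid-plane is 9 mm above the origin; it balances 35 mm from the origin towards the blade.
- blade_tip (a point): Middle of the blade's square end, 142.5 mm from the knife's origin along its x and 9 mm up; axes as the knife's.
- clay_pot: Clay flower pot, 118 mm across the rim, 105 mm high, standing on the saucer. Origin: centre of its underside. Leave alone.
- saucer: Clay saucer, 140 mm across, 18 mm high, under the pot. Origin: centre of its underside. Leave alone.
- sprayer: Green plastic spray pump with press trigger, 84 mm across, 218 mm high. Origin: centre of its underside. Leave alone.
- scoop: Galvanised steel scoop lying on the bench, 225 mm long, 80 mm wide. Origin: under the back of its trough; x points to its mouth. Leave alone.
- dibber: Wooden dibber with cross handle and steel point, lying on the bench, 245 mm long, 30 mm thick. Origin: underside of the middle of its shaft; x points to the point. Leave alone.
Things that resemble listed ones, but are neither listed nor needed, are in the scene too. There is more than one size of the putty_knife; the job needs the largest.

How it is judged:
By the outcome, as a careful person would: the job done as asked, in the order asked, and still so for the second after the job is handed in, with the robot touching nothing.
It also fails if it takes over 61 s, if anything falls off the work surface, if the arm or the gripper's body presses on something with over 40 N, if the wrist force passes 120 N, or if a joint passes its speed limit or range.

## Working session

There is one attempt and no reset: what is moved stays moved. The work goes in short steps, Python scripts to look and compute and a shell command to move; the robot and the scene stay as the last step left them, time stands still between calls to the robot, and variables do not carry over. Pictures are saved under pics/ and viewed, at most 10 in all, crops included, and the job is handed in when it is done.

```bash
mkdir -p pics; cat > h.py <<'E'
import numpy as np, cv2
from workcell import r, eyes, finish_job, boxes_of, landmark_of
def ray(p,at):
    R=cv2.Rodrigues(np.array(p["rvec"],float))[0]; t=np.array(p["tvec"],float).ravel()
    d=R.T@np.array([(at[0]-p["cx"])/p["fx"],(at[1]-p["cy"])/p["fy"],1]); return -R.T@t,d
def onz(p,at,z):
    c,d=ray(p,at); return c+d*(z-c[2])/d[2]
def pix(p,at): return [at[0]*560,at[1]*420]
def proj(p,X):
    K=np.array([[p["fx"],0,p["cx"]],[0,p["fy"],p["cy"]],[0,0,1.]])
    return cv2.projectPoints(np.array(X,float).reshape(-1,1,3),np.array(p["rvec"],float),np.array(p["tvec"],float),K,None)[0][:,0]
E
python3 - <<'E'
from h import *
np.set_printoptions(precision=1,suppress=True)
P={}
for n in("side","top"):
    p=eyes.read_camera(n);P[n]=p;cv2.imwrite(f"pics/{n}1.png",p["img"])
    print(n,"cam",ray(p,(280,210))[0])
    for k in("putty_knife","blade_tip","seed_box","slot","hinge","lid_lip"):
        z={"putty_knife":0,"blade_tip":9,"seed_box":0,"slot":97,"hinge":105,"lid_lip":105}[k]
        for d in landmark_of(p,k)[:4]:
            a=pix(p,d["at"]);print(k,round(d["conf"],2),np.array(a),onz(p,a,z))
print(r.get_state())
E
```

```text
side cam [500.9 815.2 676. ]
putty_knife 0.74 [315.8 348.9] [476.9 304.9   0. ]
putty_knife 0.65 [377.3 326.8] [349.1 232.2   0. ]
putty_knife 0.62 [192.3 352.1] [719.3 343.9   0. ]
blade_tip 0.75 [396.4 365.4] [322.4 329.1   9. ]
blade_tip 0.69 [211.  315.9] [703.8 257.    9. ]
blade_tip 0.59 [281.3 300.2] [559.8 192.4   9. ]
seed_box 0.91 [303.5 214.3] [ 534.  -166.5    0. ]
slot 0.86 [301.7 200.5] [538.7 -90.1  97. ]
slot 0.57 [237.7 182.8] [ 727.8 -157.7   97. ]
hinge 0.9 [309.6 178.9] [ 523.7 -196.6  105. ]
hinge 0.6 [298.2 165.8] [ 563.  -272.4  105. ]
lid_lip 0.87 [298.5 197. ] [548.  -93.9 105. ]
lid_lip 0.31 [204.  247.9] [740.2 149.4 105. ]
lid_lip 0.23 [300.1 164.9] [ 557.7 -279.4  105. ]
top cam [ 414.9   -0.2 1367.1]
putty_knife 0.74 [353.2 235.9] [ 530.7 -238.2    0. ]
putty_knife 0.66 [157.8 255.7] [480.3 304.6   0. ]
putty_knife 0.62 [181.9 301.4] [355.  236.4   0. ]
putty_knife 0.5 [144.4 165.4] [735.6 347.5   0. ]
blade_tip 0.77 [179.5 172.9] [711.3 246.6   9. ]
blade_tip 0.75 [200.8 226.6] [559.3 185.4   9. ]
blade_tip 0.73 [149.3 311.9] [328.2 322.6   9. ]
seed_box 0.56 [327.7 238.1] [ 525.2 -166.9    0. ]
slot 0.91 [305.8 229. ] [541.5 -98.7  97. ]
slot 0.19 [159.4 258.2] [469.2 278.9  97. ]
hinge 0.74 [352.6 235.7] [ 522.4 -218.3  105. ]
lid_lip 0.68 [308.2 227.8] [ 543.7 -104.4  105. ]
{'t': 0.7, 'joints': array([ 1.3,  0.3,  0. ,  1.5, -0. ,  1.3, -0. ]), 'qvel': array([ 0., -0., -0.,  0.,  0.,  0., -0.]), 'joint_torque': array([  0. , -38. ,   0.1, -23.1,   0. ,   0. ,  -0. ]), 'position': array([ 134.4, -533.4,  231.3]), 'orientation': array([ 0. ,  1. ,  0.1, -0. ]), 'contact_force': array([ 0.1,  0.7, -0.4]), 'moment': array([ 0.,  0., -0.]), 'grip_force': 0.0, 'width': 85.53053238356087}
```

View pics/top1.png

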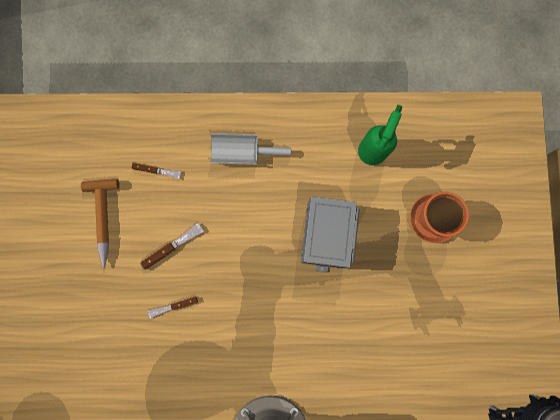

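View pics/side1.png

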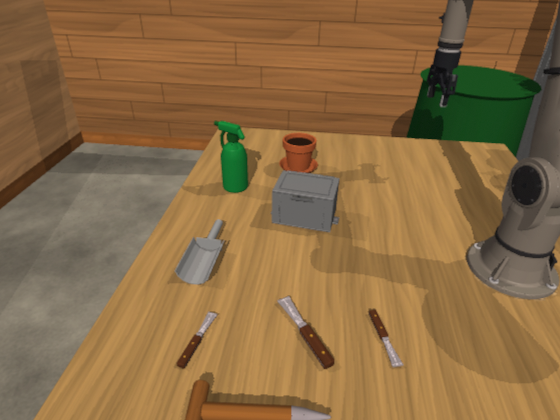

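The three putty-knife candidates in the top view are at (172,247), (157,170) and (175,306). The first measures about 143 mm from origin to tip, which fits the largest. The other two measure about 100 and 90 mm. The box front faces the side camera (+y). I'll confirm this in a crop.

```bash
python3 - <<'E'
from h import *
p=eyes.read_camera("top");i=p["img"]
a=cv2.resize(i[150:325,100:225],None,fx=3.2,fy=3.2,interpolation=cv2.INTER_CUBIC)
b=cv2.resize(i[190:280,290:370],None,fx=4.9,fy=6.2222,interpolation=cv2.INTER_CUBIC)
b=cv2.resize(i[190:280,290:370],None,fx=5,fy=5,interpolation=cv2.INTER_CUBIC)
o=np.zeros((560,800,3),np.uint8);o[:560,:400]=a[:560];o[:450,400:800]=b
cv2.imwrite("pics/crop1.png",o)
# knife segmentation
sub=i[215:275,135:210].astype(int)
hsv=cv2.cvtColor(i,cv2.COLOR_BGR2HSV)[215:275,135:210]
E
```

```text
(no output)
```

View pics/crop1.png

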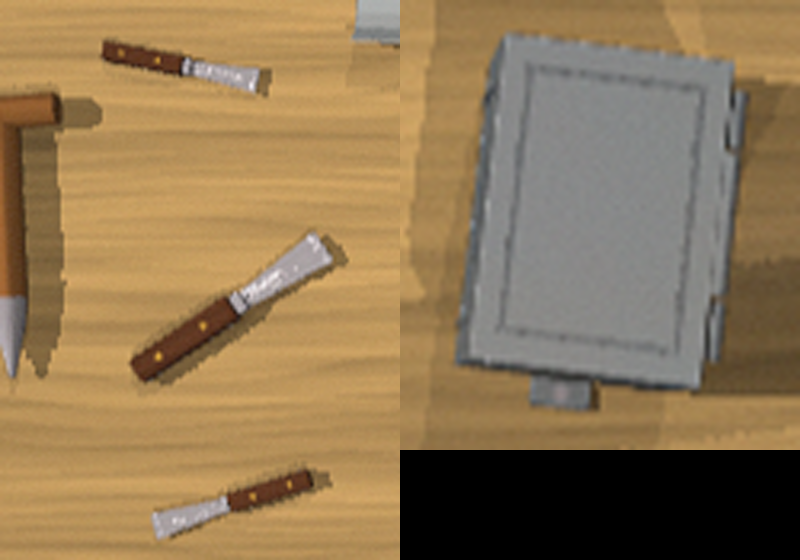

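The large knife is the middle one, with its butt at about (144,265) and tip at (201,227) in the top view. The lid corners are clear, so I'll compute both poses.

```bash
python3 - <<'E'
from h import *
from scipy.spatial.transform import Rotation as Ro
np.set_printoptions(precision=1,suppress=True)
p=eyes.read_camera("top")
for n,q in dict(butt=(140,368),bol=(238,301),tip=(322,248)).items():
    print(n,onz(p,(100+q[0]/3.2,150+q[1]/3.2),18 if n=="butt" else 10))
c=np.array([onz(p,(290+(x-400)/5,190+y/5),111) for x,y in((508,35),(468,360),(733,62),(698,387))])
print(c, "front mid",(c[0]+c[1])/2,"back mid",(c[2]+c[3])/2)
for v in(c[2]-c[0],c[3]-c[1],c[0]-c[1],c[2]-c[3]): print(np.linalg.norm(v),np.degrees(np.arctan2(v[1],v[0])))
s=r.get_state();q=s["orientation"];M=Ro.from_quat(q,scalar_first=True).as_matrix();print(M,s["position"],r.grasp_offset)
E
```

```text
butt [454.5 338.3  18. ]
bol [511.4 257.5  10. ]
tip [556.7 185.8  10. ]
[[ 623.2 -114.   111. ]
 [ 455.8  -90.5  111. ]
 [ 608.2 -230.2  111. ]
 [ 441.1 -207.4  111. ]] front mid [ 539.5 -102.3  111. ] back mid [ 524.6 -218.8  111. ]
117.18020973804296 -97.3563073329257
117.77744493877144 -97.17539950894123
169.01184017039253 -7.997634815582348
168.63435159545958 -7.796342145041501
[[ 1.   0.2 -0. ]
 [ 0.2 -1.  -0. ]
 [-0.   0.  -1. ]] [ 134.4 -533.3  231.3] 18.700000000000003
```

```bash
python3 -m creep '[[2.2,2.8,0,0,0,4.3],[2.2,2.8,0,0,0,4.3],[2.2,2.8,0,0,0,4.3],[2.2,2.8,0,0,0,4.3],[2.2,2.8,0,0,0,4.3],[2.2,2.8,0,0,0,4.3],[2.2,2.8,0,0,0,4.3],[2.2,2.8,0,0,0,4.3],[2.2,2.8,0,0,0,4.3],[2.2,2.8,0,0,0,4.3],[2.2,2.8,0,0,0,4.3],[2.2,2.8,0,0,0,4.3]]' -0.1
python3 -m creep '[[0.6,3.6,0,0,0,4.3],[0.6,3.6,0,0,0,4.3],[0.6,3.6,0,0,0,4.3],[0.6,3.6,0,0,0,4.3],[0.6,3.6,0,0,0,4.3],[0.6,3.6,0,0,0,4.3],[0.6,3.6,0,0,0,4.3],[0.6,3.6,0,0,0,4.3],[0.6,3.6,0,0,0,4.3],[0.6,3.6,0,0,0,4.3],[0.6,3.6,0,0,0,4.3],[0.6,3.6,0,0,0,4.3]]'
python3 -m creep '[[0.6,3.6,0,0,0,4.3],[0.6,3.6,0,0,0,4.3],[0,0,0,0,0,0]]'
cat >> h.py <<'E'
from scipy.spatial.transform import Rotation as Ro
np.set_printoptions(precision=2,suppress=True)
def st():
    s=r.get_state();M=Ro.from_quat(s["orientation"],scalar_first=True).as_matrix()
    print("t",s["t"],"pos",s["position"],"xang",np.degrees(np.arctan2(M[1,0],M[0,0])),"zax",M[:,2],"F",s["contact_force"],"mom",s["moment"],"w",s["width"],"grip",s["grip_force"],"j",s["joints"]);return s,M
E
python3 -c "
from h import *
st()"
```

```text
t: 1.8
position: [399.2, -195.9, 231.7]
orientation: [0.001, 0.839, 0.544, 0.0]
contact_force: [1.1, -0.2, -0.1]
width: 46.7
grip_force: 0.0
t: 2.8
position: [470.7, 236.1, 231.5]
orientation: [0.0, 0.519, 0.855, 0.0]
contact_force: [0.3, -0.3, -0.1]
width: 46.7
grip_force: 0.0
t: 3.05
position: [479.8, 315.8, 230.8]
orientation: [-0.003, 0.449, 0.894, 0.003]
contact_force: [-0.5, 1.2, 0.3]
width: 46.9
grip_force: 0.0
t 3.05 pos [479.79 315.78 230.75] xang 126.67317639567571 zax [-0.    0.01 -1.  ] F [-0.5   1.19  0.26] mom [ 0.03  0.01 -0.05] w 46.90304010983559 grip 0.0 j [-0.04  0.49 -0.85  1.42  0.36  1.39 -0.25]
```

```bash
python3 -m creep '[[-0.1,-0.6,-2.5,0,0,0],[0,0,-3.5,0,0,0],[0,0,-3.5,0,0,0],[0,0,-3.5,0,0,0],[0,0,-2.5,0,0,0],[0,0,-1.5,0,0,0],[0,0,0,0,0,0],[0,0,0,0,0,0]]'
python3 - <<'E'
from h import *
s,M=st()
o=np.zeros((420,800,3),np.uint8);pp={}
for k,n in enumerate(("side","top")):
    p=eyes.read_camera(n);pp[n]=p
    for kk in("putty_knife","blade_tip"):
        for d in landmark_of(p,kk)[:4]:
            a=pix(p,d["at"]);print(n,kk,round(d["conf"],2),np.array(a),onz(p,a,9 if kk=="blade_tip" else 0))
i=pp["side"]["img"][250:400,200:390];o[:300,:380]=cv2.resize(i,None,fx=2,fy=2)
i=pp["top"]["img"][200:300,110:230];o[:350,380:800]=cv2.resize(i,None,fx=3.5,fy=3.5)
cv2.imwrite("pics/c2.png",o)
E
```

```text
t: 3.72
position: [481.2, 300.1, 60.8]
orientation: [-0.0, 0.455, 0.891, -0.001]
contact_force: [0.3, 0.4, -0.1]
width: 47.4
grip_force: 0.0
t 3.7167 pos [481.17 300.08  60.84] xang 125.91112591557264 zax [-0. -0. -1.] F [ 0.34  0.37 -0.12] mom [ 0.    0.01 -0.01] w 47.3683941614783 grip 0.0 j [-0.06  0.62 -0.76  1.67  0.48  1.05 -0.35]
side putty_knife 0.94 [315.67 346.58] [477.39 299.37   0.  ]
side putty_knife 0.83 [187.82 354.19] [726.61 349.7    0.  ]
side putty_knife 0.79 [376.88 329.2 ] [350.59 238.82  -0.  ]
side blade_tip 0.83 [284.09 301.1 ] [553.24 194.21   9.  ]
side blade_tip 0.76 [398.5  366.28] [318.69 330.54   9.  ]
side blade_tip 0.72 [210.39 313.61] [706.7  251.04   9.  ]
top putty_knife 0.79 [146.89 167.12] [730.57 340.43   0.  ]
top putty_knife 0.58 [158.82 257.42] [475.53 301.76   0.  ]
top blade_tip 0.73 [197.51 227.39] [557.17 194.52   9.  ]
top blade_tip 0.69 [178.98 175.31] [704.44 247.89   9.  ]
top blade_tip 0.5 [306.1  228.98] [ 550.31 -106.3     9.  ]
top blade_tip 0.3 [352.41 237.51] [ 525.53 -234.32    9.  ]
```

View pics/c2.png

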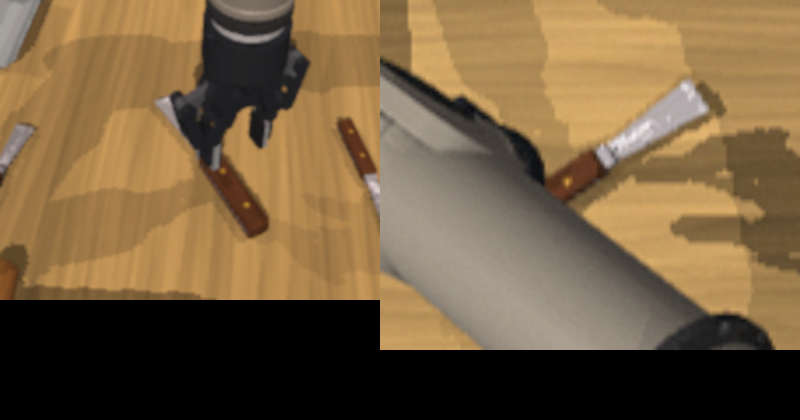

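The open fingers straddle the handle (side crop, around (235,160)). I'll go down and grip.

```bash
python3 -m creep '[[-0.2,0,-2,0,0,-1],[0,0,-2,0,0,0],[0,0,-1.2,0,0,0],[0,0,-0.5,0,0,0],[0,0,0,0,0,0],[0,0,0,0,0,0]]'
python3 -m creep '[[0,0,0,0,0,0],[0,0,0,0,0,0],[0,0,0,0,0,0],[0,0,0,0,0,0],[0,0,0,0,0,0],[0,0,0,0,0,0],[0,0,0,0,0,0],[0,0,0,0,0,0]]' 1
python3 -c "
from h import *
st()"
```

```text
t: 4.52
position: [479.8, 301.1, 4.8]
orientation: [0.0, 0.462, 0.887, 0.0]
contact_force: [0.3, -0.4, -0.4]
width: 46.7
grip_force: 0.0
t: 5.18
position: [480.3, 301.6, 5.7]
orientation: [0.001, 0.462, 0.887, 0.001]
contact_force: [0.1, 0.6, 5.8]
width: 22.5
grip_force: 62.0
t 5.1833 pos [480.29 301.57   5.74] xang 124.9464461101358 zax [ 0.  0. -1.] F [0.07 0.56 5.78] mom [-0.02  0.1  -0.08] w 22.520610734506384 grip 62.02053666114807 j [-0.09  0.69 -0.72  1.71  0.54  0.95 -0.41]
```

```bash
python3 -m creep '[[0,0,1,0,0,0],[0,0,2,0,0,0],[0,0,2.5,0,0,0],[0,0,2.5,0,0,0],[0,0,1.2,0,0,0],[0.8,-2.3,0,0,0,-4.25],[0.8,-2.3,0,0,0,-4.25],[0.8,-2.3,0,0,0,-4.25],[0.8,-2.3,0,0,0,-4.25],[0.8,-2.3,0,0,0,-4.25],[0.8,-2.3,0,0,0,-4.25],[0.8,-2.3,0,0,0,-4.25]]'
python3 -m creep '[[0.8,-2.3,0,0,0,-4.25],[0.8,-2.3,0,0,0,-4.25],[0.8,-2.3,0,0,0,-4.25],[0,0,0,0,0,0],[0,0,0,0,0,0],[0,0,0,0,0,0]]'
cat > look.py <<'E'
import sys
from h import *
s,M=st()
o=np.zeros((460,800,3),np.uint8)
xb=np.array([-.132,-.991,0])
for k,n in enumerate(("side","top")):
    p=eyes.read_camera(n)
    for kk,z in(("blade_tip",s["position"][2]+4),("slot",97),("lid_lip",105)):
        for d in landmark_of(p,kk)[:2]:
            a=pix(p,d["at"]);print(n,kk,round(d["conf"],2),np.array(a),onz(p,a,z))
    c=(slice(130,290),slice(210,370)) if n=="side" else (slice(150,310),slice(220,380))
    o[:400,400*k:400*k+400]=cv2.resize(p["img"][c],(400,400),interpolation=cv2.INTER_CUBIC)
cv2.imwrite(sys.argv[1],o)
E
python3 look.py pics/c3.png
```

```text
t: 6.18
position: [535.1, 138.2, 95.9]
orientation: [-0.0, 0.676, 0.737, -0.001]
contact_force: [1.1, 0.0, -0.7]
width: 21.9
grip_force: 61.2
t: 6.68
position: [559.0, 71.3, 96.1]
orientation: [-0.001, 0.752, 0.659, 0.0]
contact_force: [-0.2, 0.7, -1.6]
width: 22.3
grip_force: 61.2
t 6.6833 pos [558.97  71.27  96.07] xang 82.45885288571205 zax [-0.  0. -1.] F [-0.23  0.73 -1.58] mom [0.02 0.   0.02] w 22.285585938944273 grip 61.20082497596741 j [ 0.27  0.52 -0.59  1.65  0.32  1.07 -0.55]
side blade_tip 0.95 [399.67 365.4 ] [341.42 394.78 100.07]
side blade_tip 0.76 [214.09 309.58] [674.27 317.62 100.07]
side slot 0.64 [297.42 164.22] [ 567.16 -297.94   97.  ]
side slot 0.59 [298.98 198.2 ] [ 546.8  -100.63   97.  ]
side lid_lip 0.83 [302.18 196.81] [538.18 -96.18 105.  ]
top blade_tip 0.86 [179.59 174.09] [688.26 229.69 100.07]
top blade_tip 0.73 [149.3  312.82] [331.67 300.9  100.07]
top slot 0.72 [305.42 230.58] [537.39 -97.61  97.  ]
top slot 0.71 [291.87 229.11] [541.51 -62.5   97.  ]
top lid_lip 0.57 [305.7  228.31] [542.49 -97.82 105.  ]
```

View pics/c3.png

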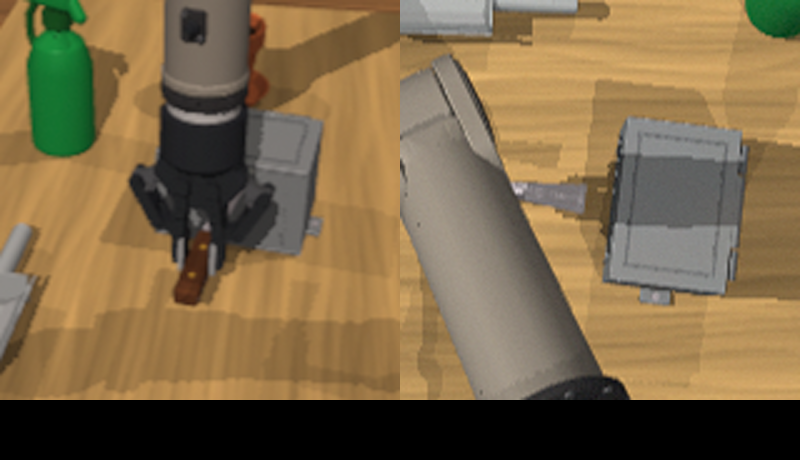

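The top crop shows the blade tip at about (586,198), level and roughly 33 mm in front of the slot. I'll raise it slightly, shift 3 mm and push it in.

```bash
python3 -m creep '[[0.3,0,0.15,0,0,-1],[0,0,0,0,0,-1],[-0.1,-0.7,0,0,0,0],[-0.1,-0.7,0,0,0,0],[-0.1,-0.7,0,0,0,0],[-0.1,-0.7,0,0,0,0],[-0.1,-0.7,0,0,0,0],[0,0,0,0,0,0]]'
python3 -m creep '[[-0.1,-0.5,0,0,0,0],[-0.1,-0.5,0,0,0,0],[0,0,0,0,0,0]]'
python3 -c "
from h import *
st()"
```

```text
t: 7.75
position: [557.2, 32.3, 97.6]
orientation: [0.001, 0.765, 0.644, -0.001]
contact_force: [0.1, 0.2, -0.8]
width: 22.2
grip_force: 61.2
t: 8.0
position: [555.2, 24.1, 97.7]
orientation: [0.0, 0.764, 0.645, -0.001]
contact_force: [0.4, -0.9, -1.8]
width: 22.2
grip_force: 61.2
t 8.0 pos [555.22  24.08  97.7 ] xang 80.36423234565007 zax [-0. -0. -1.] F [ 0.37 -0.88 -1.76] mom [-0.01 -0.03  0.01] w 22.231758413827432 grip 61.184542179107666 j [ 0.35  0.5  -0.58  1.67  0.31  1.07 -0.5 ]
```

```bash
python3 -m creep '[[-0.1,-0.6,0,0,0,0],[-0.1,-0.6,0,0,0,0],[-0.1,-0.6,0,0,0,0],[0,-0.5,0,0,0,0],[0,0,0,0,0,0]]'
python3 look.py pics/c4.png
```

```text
t: 8.42
position: [552.4, 0.3, 97.7]
orientation: [0.001, 0.764, 0.645, -0.001]
contact_force: [-0.7, -0.7, -1.1]
width: 22.1
grip_force: 61.2
t 8.4167 pos [552.42   0.35  97.67] xang 80.29560120328644 zax [-0. -0. -1.] F [-0.69 -0.74 -1.14] mom [-0.01  0.   -0.03] w 22.06340155296804 grip 61.18413805961609 j [ 0.39  0.49 -0.58  1.68  0.3   1.06 -0.45]
side blade_tip 0.89 [213.92 312.48] [672.33 325.91 101.67]
side blade_tip 0.69 [398.38 371.7 ] [345.46 408.11 101.67]
side slot 0.73 [299.88 200.3 ] [543.58 -90.43  97.  ]
side lid_lip 0.96 [299.99 197.4 ] [543.79 -92.37 105.  ]
top blade_tip 0.72 [179.42 173.29] [690.05 229.87 101.67]
top blade_tip 0.68 [149.18 312.61] [332.3  300.81 101.67]
top slot 0.62 [306.88 231.  ] [ 536.27 -101.37   97.  ]
top lid_lip 0.6 [307.89 226.  ] [ 548.43 -103.57  105.  ]
top lid_lip 0.41 [ 99.12 214.91] [581.45 434.13 105.  ]
```

View pics/c4.png

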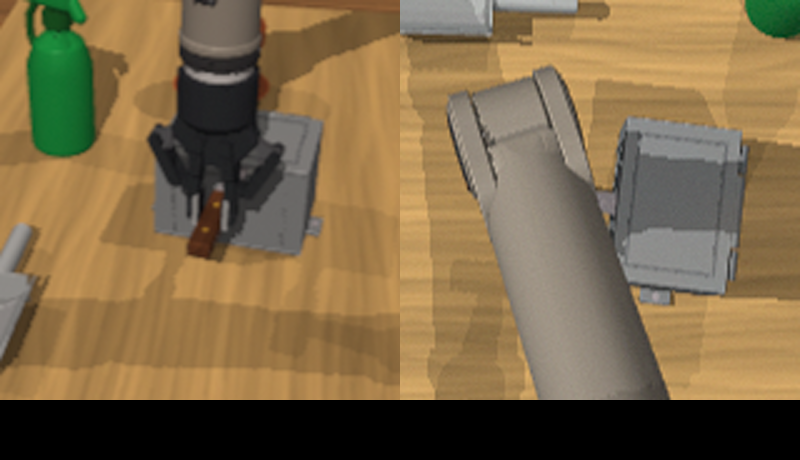

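The blade is in the slot about 37 mm, at (605,203) in the top crop, with no contact force. Now I'll lever: tilt about the slot edge, handle down.

```bash
python3 -m creep '[[0,0,-0.45,-2,0.26,0],[0,0,-0.4,-2,0.26,0],[0,-0.03,-0.4,-2,0.26,0],[0,-0.05,-0.35,-2,0.26,0],[0,-0.05,-0.35,-2,0.26,0],[0,-0.07,-0.35,-2,0.26,0],[0,0,0,0,0,0]]'
python3 -m creep '[[0,-0.07,-0.33,-2,0.26,0],[0,-0.08,-0.33,-2,0.26,0],[0,-0.1,-0.33,-2,0.26,0],[0,-0.1,-0.33,-2,0.26,0],[0,-0.1,-0.32,-2,0.26,0],[0,-0.1,-0.32,-2,0.26,0],[0,0,0,0,0,0]]'
python3 -c "
from h import *
st()"
```

```text
t: 9.4
position: [551.5, 3.4, 73.5]
orientation: [0.07, 0.758, 0.644, -0.078]
contact_force: [-0.6, 0.6, -1.6]
width: 22.1
grip_force: 61.1
t: 9.98
position: [551.6, -2.8, 53.7]
orientation: [0.14, 0.746, 0.633, -0.155]
contact_force: [0.2, 0.6, -1.8]
width: 22.1
grip_force: 61.1
t 9.9833 pos [551.62  -2.76  53.67] xang 80.46268203100271 zax [-0.05 -0.4  -0.91] F [ 0.22  0.62 -1.82] mom [ 0.79 -0.02 -0.04] w 22.09541124630644 grip 61.13357663154602 j [ 0.01  0.62 -0.41  1.64  0.65  1.22 -0.84]
```

```bash
python3 look.py pics/c5.png
```

```text
t 9.9833 pos [551.62  -2.76  53.67] xang 80.46268203100271 zax [-0.05 -0.4  -0.91] F [ 0.22  0.62 -1.82] mom [ 0.79 -0.02 -0.04] w 22.09541124630644 grip 61.13357663154602 j [ 0.01  0.62 -0.41  1.64  0.65  1.22 -0.84]
side blade_tip 0.96 [400.18 365.32] [328.77 363.54  57.67]
side blade_tip 0.65 [212.8  311.68] [688.2  286.69  57.67]
side lid_lip 0.7 [299.21 191.69] [ 548.17 -121.41  105.  ]
side lid_lip 0.33 [297.98 163.3 ] [ 565.03 -288.95  105.  ]
top blade_tip 0.86 [181.1  175.31] [694.02 233.26  57.67]
top blade_tip 0.79 [319.82 233.1 ] [ 534.11 -139.01   57.67]
top slot 0.62 [307.33 229.91] [ 539.1  -102.59   97.  ]
top slot 0.41 [255.92 148.51] [756.5   29.71  97.  ]
top lid_lip 0.89 [307.22 227.51] [ 544.52 -101.76  105.  ]
top lid_lip 0.33 [306.71 230.12] [ 537.79 -100.34  105.  ]
```

View pics/c5.png

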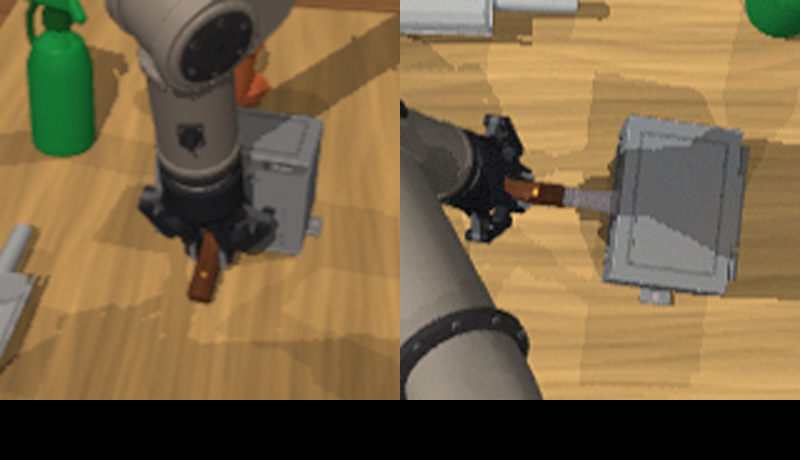

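The lid has risen: its front lip moved up about 6 px in the side view, and the catches now show around (270–300,164) of the crop. I'll work out the arc that swings it open with the blade.

```bash
python3 - <<'E'
from h import *
ph=np.radians(np.r_[5.7,np.linspace(12,110,24)]);rho=np.linspace(99,88,25)
X=-rho*np.cos(ph);Z=rho*np.sin(ph)
for a,b,f in zip(np.diff(X),np.diff(Z),np.degrees(ph[1:])): print(f.round(),(np.array([-.132*a,-.991*a,b])/10).round(2))
E
```

```text
12.0 [-0.03 -0.21  1.07]
16.0 [-0.03 -0.22  0.7 ]
21.0 [-0.04 -0.27  0.68]
25.0 [-0.04 -0.32  0.65]
29.0 [-0.05 -0.36  0.62]
33.0 [-0.05 -0.41  0.59]
38.0 [-0.06 -0.45  0.56]
42.0 [-0.06 -0.48  0.52]
46.0 [-0.07 -0.52  0.48]
50.0 [-0.07 -0.55  0.43]
55.0 [-0.08 -0.58  0.39]
59.0 [-0.08 -0.6   0.34]
63.0 [-0.08 -0.62  0.3 ]
67.0 [-0.09 -0.64  0.25]
72.0 [-0.09 -0.65  0.2 ]
76.0 [-0.09 -0.66  0.15]
80.0 [-0.09 -0.67  0.1 ]
84.0 [-0.09 -0.67  0.05]
89.0 [-0.09 -0.67 -0.01]
93.0 [-0.09 -0.66 -0.06]
97.0 [-0.09 -0.65 -0.1 ]
101.0 [-0.09 -0.64 -0.15]
106.0 [-0.08 -0.62 -0.2 ]
110.0 [-0.08 -0.6  -0.24]
```

```bash
python3 -m creep '[[0,-0.1,0.5,0,0,0],[0,-0.1,0.55,0,0,0],[0,-0.2,0.7,0,0,0],[-0.05,-0.3,0.7,0,0,0],[-0.05,-0.3,0.65,0,0,0],[-0.05,-0.35,0.6,0,0,0],[0,0,0,0,0,0],[0,0,0,0,0,0]]'
python3 - <<'E'
from h import *
st()
for n in("side","top"):
    p=eyes.read_camera(n)
    for d in landmark_of(p,"lid_lip")[:2]: print(n,d["conf"],pix(p,d["at"]))
    for f in(0,10,20,30,40,60):
        a=np.radians(f);b=124*(1-np.cos(a));print(f,proj(p,[540-.132*b,-100.5-.991*b,105+124*np.sin(a)]))
E
```

```text
t: 11.05
position: [551.4, -19.7, 93.3]
orientation: [0.142, 0.747, 0.631, -0.155]
contact_force: [0.2, 0.3, 0.5]
width: 22.4
grip_force: 61.2
t 11.05 pos [551.42 -19.75  93.3 ] xang 80.13211820983679 zax [-0.05 -0.41 -0.91] F [0.15 0.31 0.49] mom [ 0.58 -0.08  0.03] w 22.403179835396614 grip 61.17300868034363 j [ 0.04  0.56 -0.42  1.62  0.63  1.27 -0.78]
side 0.66 [300.72, 169.80599999999998]
0 [[301.62 195.92]]
10 [[302.15 188.73]]
20 [[302.96 180.94]]
30 [[304.02 172.85]]
40 [[305.3  164.79]]
60 [[308.27 150.02]]
top 0.67 [326.47999999999996, 239.10600000000002]
top 0.62 [322.50399999999996, 227.51399999999998]
0 [[306.76 229.26]]
10 [[308.15 228.51]]
20 [[311.06 227.95]]
30 [[315.44 227.59]]
40 [[321.23 227.47]]
60 [[336.35 227.99]]
```

The lid is at about 35° and following the blade. I'll continue the arc.

```bash
python3 -m creep '[[-0.05,-0.4,0.6,0,0,0],[-0.05,-0.45,0.55,0,0,0],[-0.05,-0.5,0.5,0,0,0],[-0.05,-0.5,0.5,0,0,0],[-0.1,-0.55,0.45,0,0,0],[-0.1,-0.6,0.4,0,0,0],[-0.1,-0.6,0.35,0,0,0],[-0.1,-0.6,0.3,0,0,0],[-0.1,-0.65,0.25,0,0,0],[-0.1,-0.65,0.2,0,0,0],[-0.1,-0.65,0.15,0,0,0],[-0.1,-0.65,0.1,0,0,0]]'
python3 -m creep '[[-0.1,-0.65,0.05,0,0,0],[-0.1,-0.65,0,0,0,0],[-0.1,-0.65,-0.05,0,0,0],[-0.1,-0.65,-0.1,0,0,0],[0,0,0,0,0,0],[0,0,0,0,0,0]]'
cat > lid.py <<'E'
from h import *
st()
for n in("side","top"):
    p=eyes.read_camera(n)
    for d in landmark_of(p,"lid_lip")[:2]: print(n,d["conf"],pix(p,d["at"]))
    for f in(80,90,100,110):
        a=np.radians(f);b=124*(1-np.cos(a));print(f,proj(p,[540-.132*b,-100.5-.991*b,105+124*np.sin(a)]))
    c=(slice(90,250),slice(210,370)) if n=="side" else (slice(150,310),slice(250,410))
    i=cv2.resize(p["img"][c],(400,400),interpolation=cv2.INTER_CUBIC); o=i if n=="side" else np.hstack([o,i])
import sys;cv2.imwrite(sys.argv[1],o)
E
python3 lid.py pics/l1.png
```

```text
t: 12.25
position: [541.0, -87.1, 136.0]
orientation: [0.142, 0.747, 0.631, -0.155]
contact_force: [1.1, 0.2, -2.9]
width: 22.2
grip_force: 61.2
t: 12.75
position: [536.1, -113.7, 134.6]
orientation: [0.141, 0.747, 0.631, -0.156]
contact_force: [0.3, 1.0, -1.3]
width: 22.5
grip_force: 61.2
t 12.75 pos [ 536.12 -113.72  134.57] xang 80.1385614424563 zax [-0.05 -0.41 -0.91] F [ 0.28  1.05 -1.33] mom [ 0.58 -0.09 -0.  ] w 22.451296354394447 grip 61.18213891983032 j [ 0.2   0.46 -0.4   1.66  0.61  1.25 -0.6 ]
side 0.61 [311.192, 133.98]
80 [[311.4 138.9]]
90 [[312.87 135.2 ]]
100 [[314.21 132.85]]
110 [[315.38 131.89]]
top 0.94 [376.32000000000005, 228.9]
80 [[354.45 229.49]]
90 [[363.78 230.55]]
100 [[372.8  231.77]]
110 [[381.15 233.1 ]]
```

View pics/l1.png

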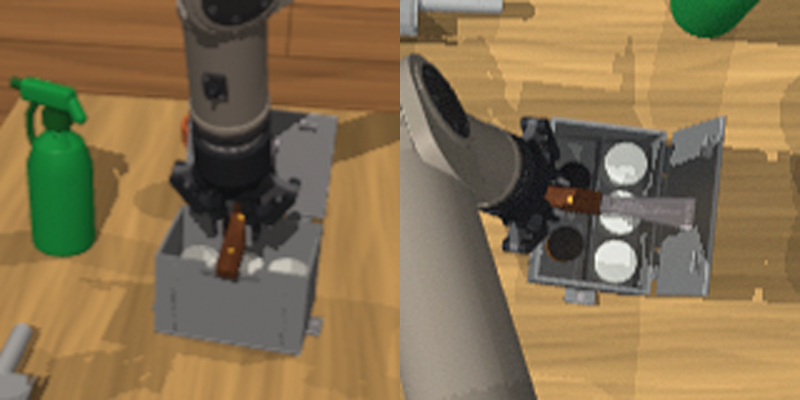

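The lid is past upright at about 104° (edge at (715,205) in the top crop). I'll push a little further towards the stop, then back away.

```bash
python3 -m creep '[[-0.05,-0.4,-0.1,0,0,0],[-0.05,-0.4,-0.1,0,0,0],[0,-0.3,-0.1,0,0,0],[0,0,0,0,0,0]]'
python3 -c "
from h import *
st()
p=eyes.read_camera('top')
for d in landmark_of(p,'lid_lip')[:2]: print(d['conf'],pix(p,d['at']))"
```

```text
t: 13.28
position: [535.6, -124.4, 131.4]
orientation: [0.141, 0.747, 0.631, -0.155]
contact_force: [-0.1, -0.6, -1.7]
width: 22.1
grip_force: 61.2
t 13.2833 pos [ 535.57 -124.44  131.44] xang 80.18555945279927 zax [-0.05 -0.41 -0.91] F [-0.15 -0.58 -1.68] mom [ 0.6  -0.09  0.08] w 22.072184952767042 grip 61.211053133010864 j [ 0.22  0.46 -0.39  1.67  0.62  1.24 -0.58]
0.98 [379.79200000000003, 230.286]
```

The lid is at about 109°. I'll withdraw, level the knife and head for open bench in front of the box.

```bash
python3 -m creep '[[0.1,1,0.8,0,0,0],[0.2,2,1,0,0,0],[0.2,2.4,1,0,0,0],[0.2,2.4,1,0,0,0],[0.2,2.4,0.5,0,0,0],[0.2,2.4,0,0,0,0],[0.2,2.4,0,0,0,0],[0.2,2.4,0,2,-0.27,0],[0.2,2.4,0,4,-0.52,0],[0.2,2.4,0,4,-0.52,0],[0.2,2.4,0,4,-0.52,0],[0.1,2.4,0,4,-0.52,0]]'
python3 -m creep '[[0.1,1.5,-1,4,-0.52,0],[0,0,-2,2.3,-0.3,0],[0,0,-3,0,0,0],[0,0,-3,0,0,0],[0,0,-2,0,0,0],[0,0,0,0,0,0],[0,0,0,0,0,0]]'
cat > pl.py <<'E'
from h import *
st()
for n in("side","top"):
    p=eyes.read_camera(n)
    for d in landmark_of(p,"lid_lip")[:1]: print(n,d["conf"],pix(p,d["at"]))
    c=(slice(90,350),slice(200,460)) if n=="side" else (slice(130,390),slice(150,410))
    i=cv2.resize(p["img"][c],(400,400),interpolation=cv2.INTER_CUBIC); o=i if n=="side" else np.hstack([o,i])
import sys;cv2.imwrite(sys.argv[1],o)
E
python3 pl.py pics/p1.png
```

```text
t: 14.38
position: [558.2, 149.0, 175.9]
orientation: [0.035, 0.762, 0.645, -0.037]
contact_force: [0.3, 0.8, -1.5]
width: 22.3
grip_force: 61.2
t: 14.97
position: [558.1, 161.9, 64.4]
orientation: [-0.002, 0.763, 0.646, 0.001]
contact_force: [-0.3, 0.3, -0.2]
width: 22.4
grip_force: 61.1
t 14.9667 pos [558.12 161.85  64.42] xang 80.49175366894694 zax [-0.  0. -1.] F [-0.35  0.3  -0.18] mom [ 0.06 -0.03  0.02] w 22.379289002427075 grip 61.12056612968445 j [ 0.08  0.58 -0.55  1.63  0.34  1.03 -0.74]
side 0.91 [314.104, 133.182]
top 0.62 [381.08, 230.79]
```

View pics/p1.png

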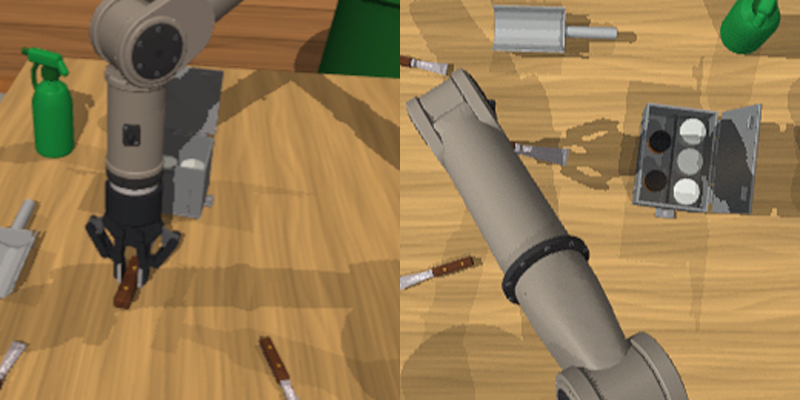

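The lid stands open with its edge at about (755,160), and the bench under the knife is clear. Lowering to the bench.

```bash
python3 -m creep '[[0,0,-1.5,0,0,0],[0,0,-2,0,0,0],[0,0,-1.2,0,0,0],[0,0,-0.5,0,0,0],[0,0,-0.3,0,0,0],[0,0,0,0,0,0]]'
python3 -m creep '[[0,0,-0.15,0,0,0],[0,0,-0.1,0,0,0],[0,0,0,0,0,0]]'
```

```text
t: 15.67
position: [559.0, 161.8, 9.8]
orientation: [-0.002, 0.764, 0.646, 0.002]
contact_force: [0.1, 0.6, -0.8]
width: 22.3
grip_force: 61.2
t: 15.92
position: [559.4, 161.8, 7.8]
orientation: [-0.001, 0.764, 0.646, 0.003]
contact_force: [0.2, 0.7, -2.2]
width: 22.4
grip_force: 61.2
```

```bash
python3 -m creep '[[0,0,-0.1,0,0,0],[0,0,-0.1,0,0,0],[0,0,0,0,0,0]]'
python3 -m creep '[[0,0,0,0,0,0],[0,0,0,0,0,0],[0,0,0,0,0,0],[0,0,0,0,0,0],[0,0,0,0,0,0]]' -0.1
python3 -m creep '[[0,0,0.5,0,0,0],[0,0,1.5,0,0,0],[0,0,2.5,0,0,0],[0,0,3.5,0,0,0],[0,0,3.5,0,0,0],[0,0,3.5,0,0,0],[-1,3,1,0,0,0],[-1,3,1,0,0,0],[-1,3,0,0,0,0],[-1,3,0,0,0,0],[-1,3,0,0,0,0],[0,0,0,0,0,0]]'
python3 pl.py pics/p2.png
```

```text
t: 16.17
position: [559.4, 161.9, 6.0]
orientation: [-0.001, 0.764, 0.646, 0.002]
contact_force: [-0.6, -0.3, 2.5]
width: 22.1
grip_force: 61.7
t: 16.58
position: [558.8, 161.6, 5.1]
orientation: [-0.002, 0.764, 0.646, 0.002]
contact_force: [-0.1, -0.3, -0.2]
width: 46.8
grip_force: 0.0
t: 17.58
position: [503.3, 321.2, 176.4]
orientation: [-0.006, 0.759, 0.651, 0.004]
contact_force: [-0.3, 2.0, 0.9]
width: 47.1
grip_force: 0.0
t 17.5833 pos [503.29 321.24 176.41] xang 81.16267623652797 zax [-0.    0.01 -1.  ] F [-0.29  2.    0.88] mom [0.06 0.07 0.03] w 47.057039752888286 grip 0.0 j [-0.17  0.51 -0.63  1.45  0.29  1.27 -0.97]
side 0.39 [205.40800000000002, 248.80800000000002]
top 0.79 [379.4, 228.81599999999997]
```

View pics/p2.png

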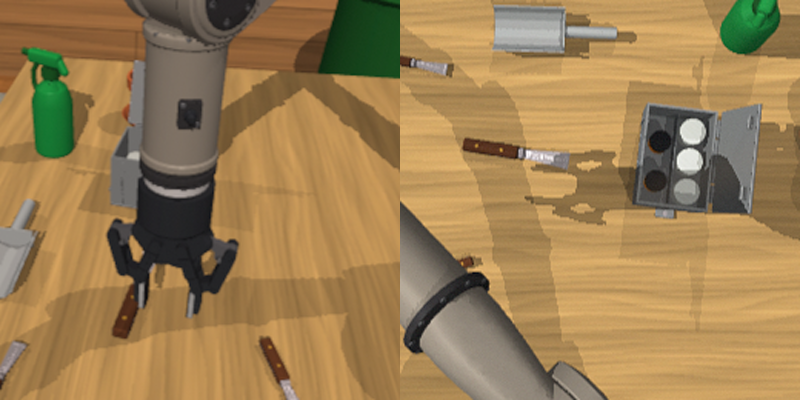

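The knife lies flat on the bench at (515,153) in the top crop, the lid stands open, and the gripper is clear and touching nothing. Handing in.

```bash
python3 -m creep '[[0,0,0,0,0,0],[0,0,0,0,0,0],[0,0,0,0,0,0],[0,0,0,0,0,0]]'; python3 -c "
from workcell import finish_job
print(finish_job())"
```

```text
t: 18.12
position: [509.4, 310.8, 175.2]
orientation: [-0.002, 0.764, 0.645, 0.002]
contact_force: [-0.3, 0.5, -1.1]
width: 47.2
grip_force: 0.0
the job is handed in; nothing more can be done
None
```

I levered the lid off its catches with the large putty knife and swung it open with the blade to about 109°, where it stands by itself; the knife lies flat on the bench, and the job was handed in at about 18 s.

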